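# Close up the connector case

## Task

The connector case on the bench stands open. With the fingertips, push the upright metal retaining flap down until it lies flat over the loose connectors, and only then swing the big cover over and push it fully shut. Push gently, without ramming anything, and pick nothing up: leave the things in the case and the other things on the bench where they are.

Things in the scene. Friction and masses are not known exactly. Their poses are not given: they have to be found in the camera images.
- case: open grey plastic case, 140 (x) x 210 (y) x 60 mm high, walls 5 mm, fixed on a dark base block that lifts it 0 to 40 mm off the bench. Origin: centre of the case's underside (top of the block); x points from its front handle to the cover's hinge, y left along the hinge, z up. A partition at y = 19 mm parts the left compartment (+y, three connectors) from the right (-y, a tin).
- flap (a joint): angle of the retaining flap, rad: 0 = folded flat over the left compartment, 1.57 = upright, stop at 1.65. Stiff friction hinge: it stays wherever it is left and yields to less than 2 N at its free edge.
- flap_hinge (a point): middle of the flap's hinge line, which runs along the case's x axis inside its left wall, at (0, 94, 48.5) mm in the case's frame
- flap_edge (a point): middle of the flap's free edge (moves with it). The flap is an aluminium plate 80 mm along the hinge, 77 mm from hinge to free edge, 3 mm thick, free edge turned up 6 mm on the side that is upper when flat (outer, +y, when upright). It folds towards the case's -y; upright, its edge is 125 mm above the case's underside; flat, it lies 10 mm below the case's rim.
- cover (a joint): angle of the cover, rad: 0 = shut on the rim, 1.57 = upright, stop at 1.85 (leaning back). Stiff friction hinge: it stays wherever it is left and yields to about 4 N at its free edge. It knocks against the flap if it is swung while the flap is up.
- cover_hinge (a point): middle of the cover's hinge line, which runs along the case's y axis behind its back wall, at (73, 0, 60) mm in the case's frame
- cover_edge (a point): middle of the cover's free edge on its outer face (moves with it). The cover is a grey plastic tray 140 mm from back to free edge, 210 mm along the hinge, 18 mm deep; outer face 18 mm beyond the hinge line, free edge 143 mm from it. Open, its outer face looks to the case's +x; shut, it is the top, 78 mm above the case's underside. Free edge at most 210 mm above the underside.
- connector_0: loose black round connector body, 25 mm across, 32 mm tall, standing in the left compartment; origin at the centre of its underside
- connector_1: another loose connector like it, same compartment
- connector_2: another loose connector like it, same compartment
- grease_tin: flat round tin, 54 mm across, 24 mm tall, loose in the right compartment; origin at the centre of its underside
- vial: white dropper bottle with a red tip, 31 mm across, 94 mm tall, standing loose on the bench left of the case; origin at the centre of its underside
- nest_blank: light metal block with a round recess in its top, 44 x 70 x 28 mm, loose on the bench left of the case; origin at the centre of its underside
- seal_block: light metal block with a sealing ring on top, 40 x 85 x 36 mm, loose, right of the case; origin at the centre of its underside
- adapter: black power adapter, 36 x 97 x 28 mm, loose, right of the case; origin at the centre of its underside

How it is judged:
By the outcome, as a careful person would: the job done as asked, in the order asked, and still so for the second after the job is handed in, with the robot touching nothing.
It also fails if it takes over 51 s, if anything falls off the work surface, if the arm or the gripper's body presses on something with over 40 N, if the wrist force passes 120 N, or if a joint passes its speed limit or range.

## Robot

A 7-joint arm with a two-finger parallel gripper is mounted at the origin on the work surface; the furniture and walls round the work are solid. World frame = base frame: x ahead of the robot, y to its left, z up, the work surface at z = 0. Lengths are in mm, angles in rad, forces in N, time in s.
With the tool pointing down it reaches from about 400 to 850 mm from the base axis. Payload 10.4 kg.
Tool frame: the origin (TCP) lies at the very end of the fingers, on their centre line; the grasp point (between the pads) lies 19 mm behind it; x points along the fingers, z is the direction in which the jaws open and shut, and the axes are right-handed (so a half turn about x gives the same grasp; the last joint's range is limited). The gripper opens to 87 mm and grips with 3 to 60 N. Pads are 19 mm wide; open, the fingers measure 117 mm over their backs; the gripper's body (75 mm by 190 mm) begins 51 mm behind the grasp point.
Start: joints at [1.25, 0.332, -0.065, 1.46, 0.022, 1.35, -0.088], TCP at [183.409, -597.508, 198.876] pointing down, gripper open.
Joint ranges: [-2.6, 2.6], [-0.5, 2.12], [-1.47, 1.34], [0.16, 2.42], [-1.27, 4.41], [0.06, 2.06], [-2.6, 2.6]. Speed limits (rad/s): [2.22, 2.22, 2.79, 2.79, 3.14, 3.14, 3.14].

## Interface

Orientations are given as a unit quaternion [w, x, y, z].
In Python, from cell import sensors, viewer, ticket, models gives the robot as it stands. The module is installed in compiled form; this text tells all that it offers.
- The arm moves only by the tool apply_moves, never from a script. Its argument "series" is a list that holds one entry, the list of rows, each a list of 7 numbers: the turn, a rotation vector about the tool's x, y, z in rad, then the shift along the tool's x, y, z in m, then the opening, from 0 (shut) to 1 (fully open). In form: [[[wx, wy, wz, dx, dy, dz, claw], ...]]. A call has exactly 5 rows; each row is the pose to reach, as a shift and turn from the pose commanded when the call began, along the tool's axes at that moment; what a row does not reach only later rows make up. A row lasts 1/8 s, in which the tool goes at most 62.5 mm and 10.7 degrees, less where a joint would pass 70% of its speed; a pose out of reach is approached as far as the arm can. A call with a gripper value outside its range is refused whole. The fingers move at their own pace and stop on an object; "squeeze" is the grip in N (left out, the last holds). Time passes only in rows, so rows that repeat a pose let the fingers close, or fill a call up. It gives the time, the measured TCP pose, the force and the opening at its end, in the units of the state.
- sensors.observe(): the state, without advancing time (a new reading comes with each control period).
- viewer.snapshot(name): name is "scene" or "top" or "wrist"; returns the picture (420x560x3 uint8, blue, green, red); there is no depth.
- viewer.camera_params(name): a dict with "K" (3x3 intrinsics, pixels), "position" and "rotation" of the camera in the world. Camera axes: x right, y up, looking along -z (the intrinsics and any distortion apply to the point x, -y, -z); pixel columns grow to the right and rows downward; lengths in mm; the calibration is good to about 2 mm. The wrist camera is an equidistant fisheye: a pixel r from the principal point sees the ray r / f radians off the axis. A picture is of the moment at which its call begins: read the wrist's pose just before it. camera_params takes no time and is no camera call; for the wrist camera it gives the pose at the moment of the call.
- ticket.job_done(): hands the job in, once; it reports no verdict.
Trained networks look in the newest picture that a camera, given by its name, has taken for a name from the list of things; names that differ only in an ending like _2 or _b are one class to them, and where a whole thing is asked for, a point or a joint stands for the part that bears it (a point fixed in the world has none). Each returns a list of dicts, best first, with "confidence" (0 to 1); they miss things now and then, are a little off and sometimes report something else, mostly with a low value. They report only what shows in the picture. A call takes as long as a camera call.
- models.boxes_of(camera, label): "location" ([row, column] in pixels, amid what is visible of it).
- models.silhouettes(camera, label): "region" (420x560 bool, what is visible of it) and "location" ([row, column] in pixels, amid what is visible of it).
- models.spot_point(camera, label): "location" ([row, column] in pixels: a listed point, or the origin of a listed thing).
The state is a dict: "time_s": time; "joints": joint angles; "qd": joint speeds; "effort": joint torques, N m; "ee_pos": TCP position; "ee_rot": TCP orientation; "ft_force": force on the tool from outside, world axes, zero at the start; "moment": the same for the moment, N m; "width": finger opening in mm.
Only numpy, scipy, OpenCV 4.12 (cv2) and the standard library are available. Lean on these libraries where they do the work, as an engineer would, in place of code of your own. Each camera call takes 0.05 s, during which the arm holds its last target.

## Working session

There is one attempt and no reset: what is moved stays moved. The work goes in short steps, Python scripts to look and compute and a tool call to move; the robot and the scene stay as the last step left them, time stands still between calls to the robot, and variables do not carry over. Pictures are saved under pics/ and viewed, and the job is handed in when it is done.

Besides the shell and the picture viewer there is one more tool, called after "Call:" by a JSON object that holds its "name" and its "arguments", one argument or row to a line. apply_moves: Moves the arm, as the interface text tells. Its arguments: {"type":"object","properties":{"series":{"type":"array","items":{"type":"array","items":{"type":"array","items":{"type":"number"}}}},"squeeze":{"type":"number"}},"required":["series"]}

```bash
mkdir -p pics
python3 - <<'E'
from cell import sensors, viewer, models
import cv2
s=sensors.observe();print({k:(v if isinstance(v,float) else [round(float(x),4) for x in v] if hasattr(v,'__len__') else v) for k,v in s.items()})
for n in ["scene","top","wrist"]:
    im=viewer.snapshot(n);cv2.imwrite(f"pics/{n}0.png",im)
    p=viewer.camera_params(n);print(n,p)
for n in ["scene","top"]:
  for l in ["case","flap_hinge","flap_edge","cover_hinge","cover_edge"]:
    r=models.spot_point(n,l)
    print(n,l,[(d['location'],round(d['confidence'],2)) for d in r[:2]])
E
```

```text
{'time_s': 0.0, 'joints': [1.2504, 0.3329, -0.0647, 1.461, 0.0216, 1.3499, -0.0885], 'qd': [0.0005, 0.0002, 0.0005, -0.0006, -0.0004, 0.0004, -0.0], 'effort': [0.0002, -62.3273, 0.0247, -38.9893, -0.0613, 0.04, 0.0002], 'ee_pos': [183.2196, -597.0992, 198.0622], 'ee_rot': [0.5682, 0.4206, 0.569, -0.42], 'ft_force': [-0.6414, -0.146, 0.3061], 'moment': [0.0486, -0.0555, -0.0314], 'width': 87.1464382305347}
scene {'K': array([[426.92615642,   0.        , 275.99504993],
       [  0.        , 426.92615642, 207.21859855],
       [  0.        ,   0.        ,   1.        ]]), 'position': array([198.49205879, 626.98845555, 953.18896924]), 'rotation': array([-0.22645893, -0.08666362,  0.34945705,  0.90503345])}
top {'K': array([[399.10109458,   0.        , 275.21023996],
       [  0.        , 399.10109458, 218.04773331],
       [  0.        ,   0.        ,   1.        ]]), 'position': array([ 522.18253134,  -30.27171496, 1047.75539311]), 'rotation': array([ 0.71112254,  0.00844631, -0.02784058, -0.70246587])}
wrist {'K': array([[325.1922621 ,   0.        , 273.87902692],
       [  0.        , 325.1922621 , 213.94416011],
       [  0.        ,   0.        ,   1.        ]]), 'position': array([ 254.37630662, -575.82885816,  383.52911255]), 'rotation': array([ 0.7966577 , -0.10850898,  0.08101946, -0.58906549])}
scene case [([251.0, 258.8], 0.87), ([199.7, 210.4], 0.22)]
scene flap_hinge [([270.2, 258.5], 0.73), ([250.7, 257.7], 0.23)]
scene flap_edge [([252.4, 262.3], 0.66), ([319.1, 175.3], 0.51)]
scene cover_hinge [([240.7, 230.0], 0.86)]
scene cover_edge [([203.4, 209.8], 0.71)]
top case [([224.7, 232.1], 0.6)]
top flap_hinge [([243.1, 198.3], 0.68), ([231.9, 199.0], 0.48)]
top flap_edge [([242.1, 196.9], 0.78)]
top cover_hinge [([197.5, 214.9], 0.98)]
top cover_edge [([175.5, 196.0], 0.61)]
```

View pics/scene0.png

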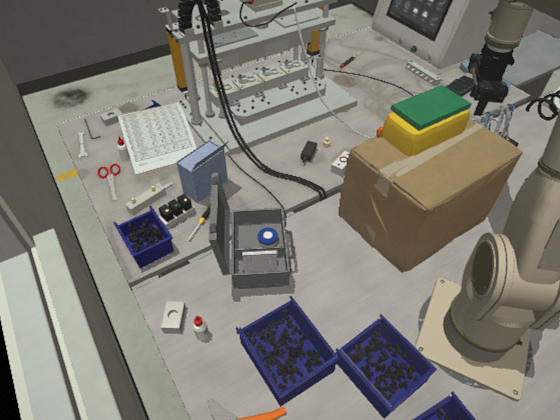

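View pics/top0.png

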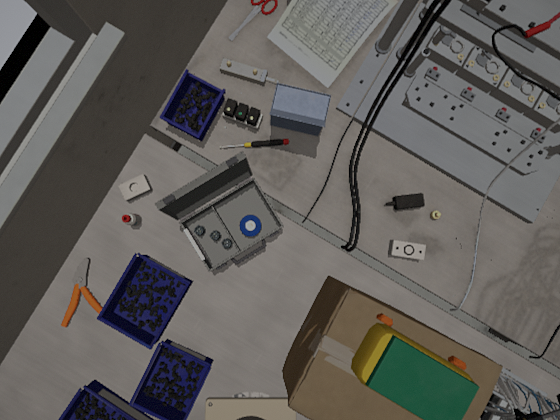

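Run:
```python
import cv2
a=cv2.imread('pics/scene0.png')[165:300,190:310];cv2.imwrite('pics/sc_z.png',cv2.resize(a,None,fx=5,fy=4.44,interpolation=cv2.INTER_CUBIC)[:600])
a=cv2.imread('pics/top0.png')[145:280,145:295];cv2.imwrite('pics/top_z.png',cv2.resize(a,None,fx=4.4,fy=4.4,interpolation=cv2.INTER_CUBIC)[:600])
```

```text
(no output)
```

View pics/sc_z.png

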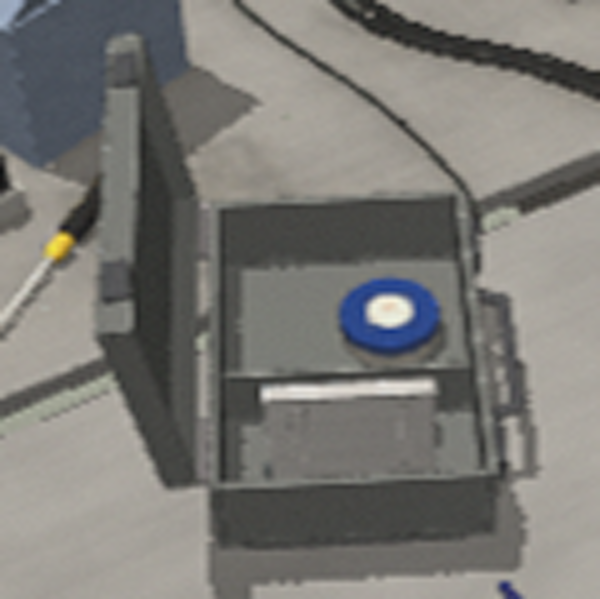

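View pics/top_z.png

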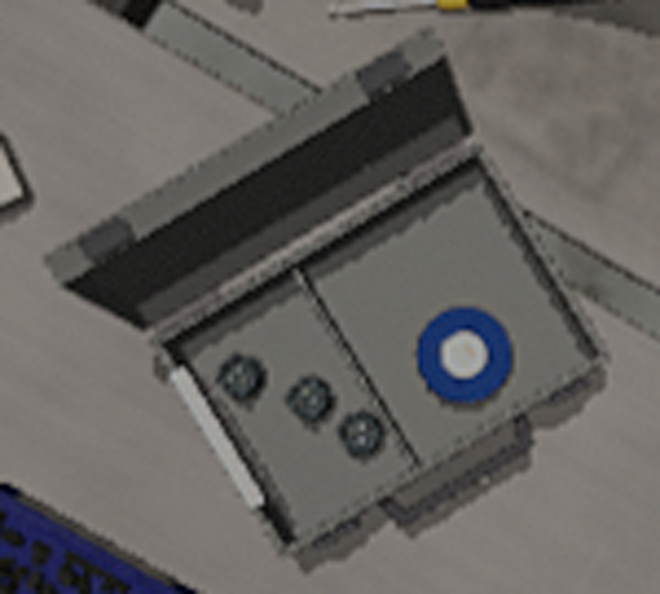

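View pics/wrist0.png

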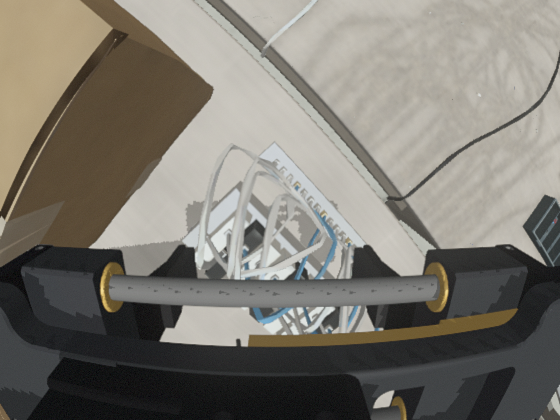

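```bash
cat > h.py <<'E'
import numpy as np
from scipy.spatial.transform import Rotation as R
from cell import viewer
def proj(n,P,p=None):
    p=p or viewer.camera_params(n)
    q=p['rotation'];r=R.from_quat([q[1],q[2],q[3],q[0]])
    c=r.inv().apply(np.atleast_2d(P)-p['position'])
    K=p['K'];x,y,z=c[:,0],-c[:,1],-c[:,2]
    if n=='wrist':
        rr=np.hypot(x,y);t=np.arctan2(rr,z);x,y,z=t*x/rr,t*y/rr,1
    return np.c_[K[0,2]+K[0,0]*x/z,K[1,2]+K[1,1]*y/z]
def pt(kind,a,c,f):
    if kind=='c':return np.array(a,float)
    if kind=='v': # cover: y, dist from hinge, depth
        y,d,n=a;return np.array([73-d*np.cos(c)+n*np.sin(c),y,60+d*np.sin(c)+n*np.cos(c)])
    x,d,n=a # flap
    return np.array([x,94-d*np.cos(f)+n*np.sin(f),48.5+d*np.sin(f)+n*np.cos(f)])
def world(pose,P):
    x,y,w,h=pose;return R.from_euler('z',w).apply(P)+[x,y,h]
E
cat > fit.py <<'E'
from h import *
from scipy.optimize import least_squares
S=lambda a,b:(190+a/5,165+b/4.44)
T=lambda a,b:(145+a/4.4,145+b/4.4)
obs=[('scene','c',(70,105,60),S(215,485)),('scene','c',(-70,105,60),S(500,470)),('scene','c',(70,-105,60),S(215,205)),('scene','c',(-70,-105,60),S(460,195)),
('scene','c',(70,105,0),S(215,543)),('scene','c',(-70,105,0),S(493,530)),
('scene','v',(-105,143,18),S(107,38)),('scene','v',(105,143,18),S(98,332)),
('scene','f',(40,77,3),S(262,395)),('scene','f',(-40,77,3),S(435,386)),
('top','c',(70,105,60),T(160,345)),('top','c',(-70,105,60),T(290,550)),('top','c',(70,-105,60),T(480,150)),('top','c',(-70,-105,60),T(605,358)),
('top','v',(105,143,18),T(45,258)),('top','v',(-105,143,18),T(432,30)),
('top','f',(40,77,3),T(180,372)),('top','f',(-40,77,3),T(255,503))]
cp={n:viewer.camera_params(n) for n in('scene','top')}
def res(v,full=False):
    o=[]
    for n,k,a,px in obs:
        o.append(proj(n,world(v[:4],pt(k,a,v[4],v[5])),cp[n])[0]-px)
    return np.array(o) if full else np.ravel(o)
best=min((least_squares(res,[400,100,w,20,1.7,1.57],loss='soft_l1') for w in np.arange(-3,3.2,.7)),key=lambda r:r.cost)
print(np.round(best.x,3),best.cost)
for o,r in zip(obs,res(best.x,True)):print(o[:3],r.round(1))
v=best.x
for nme,k,a in [('flap_hinge','f',(0,0,0)),('flap_edge','f',(0,77,1.5)),('cover_hinge','v',(0,0,0)),('cover_edge','v',(0,143,18))]:
    w=world(v[:4],pt(k,a,v[4],v[5]));print(nme,w.round(0),[proj(n,w,cp[n]).round(0).tolist() for n in cp])
E
python3 fit.py
```

```text
[556.008  46.959   0.562  21.292   1.693 -23.62 ] 10.614863884231609
('scene', 'c', (70, 105, 60)) [-1.   0.7]
('scene', 'c', (-70, 105, 60)) [-0.2  0.6]
('scene', 'c', (70, -105, 60)) [-1.2 -1. ]
('scene', 'c', (-70, -105, 60)) [ 0.7 -1.4]
('scene', 'c', (70, 105, 0)) [0.8 0.9]
('scene', 'c', (-70, 105, 0)) [0.6 0.4]
('scene', 'v', (-105, 143, 18)) [0.7 0. ]
('scene', 'v', (105, 143, 18)) [-0.2  0.4]
('scene', 'f', (40, 77, 3)) [ 0.4 -0. ]
('scene', 'f', (-40, 77, 3)) [0.2 0. ]
('top', 'c', (70, 105, 60)) [-1.5 -1.3]
('top', 'c', (-70, 105, 60)) [-0.9  1.8]
('top', 'c', (70, -105, 60)) [ 0.3 -2. ]
('top', 'c', (-70, -105, 60)) [ 2.  -0.3]
('top', 'v', (105, 143, 18)) [ 0.8 -0.1]
('top', 'v', (-105, 143, 18)) [ 0.  -0.6]
('top', 'f', (40, 77, 3)) [-0.5 -0.2]
('top', 'f', (-40, 77, 3)) [0.9 0.5]
flap_hinge [506. 127.  70.] [[[261.0, 272.0]], [[200.0, 244.0]]]
flap_edge [508. 124. 147.] [[[260.0, 252.0]], [[195.0, 244.0]]]
cover_hinge [618.  86.  81.] [[[231.0, 241.0]], [[217.0, 198.0]]]
cover_edge [648. 105. 221.] [[[211.0, 205.0]], [[200.0, 177.0]]]
```

```bash
cat > tri.py <<'E'
from h import *
def ray(n,u,v):
    p=viewer.camera_params(n);q=p['rotation'];K=p['K']
    d=R.from_quat([q[1],q[2],q[3],q[0]]).apply([(u-K[0,2])/K[0,0],-(v-K[1,2])/K[1,1],-1]);return p['position'],d/np.linalg.norm(d)
def tri(s,t):
    (a,d),(b,e)=ray('scene',*s),ray('top',*t)
    k=np.linalg.lstsq(np.c_[d,-e],b-a,rcond=None)[0]
    P,Q=a+k[0]*d,b+k[1]*e;return ((P+Q)/2).round(0),np.linalg.norm(P-Q).round(1)
if __name__=='__main__':
    print(tri((345,158),(330,278)))
    print(tri((433,125),(360,378)),tri((398,103),(383,333)),tri((468,97),(480,372)))
E
python3 tri.py
python3 - <<'E'
import cv2
a=cv2.imread('pics/scene0.png')[60:290,320:560];cv2.imwrite('pics/b1.png',cv2.resize(a,None,fx=2.5,fy=2.5))
a=cv2.imread('pics/top0.png')[260:420,270:520];cv2.imwrite('pics/b2.png',cv2.resize(a,None,fx=2.5,fy=2.5))
E
```

```text
(array([ 435., -168.,  240.]), np.float64(18.9))
(array([ 271., -201.,  374.]), np.float64(41.6)) (array([ 356., -234.,  386.]), np.float64(27.8)) (array([ 241., -453.,  303.]), np.float64(75.6))
```

View pics/b1.png

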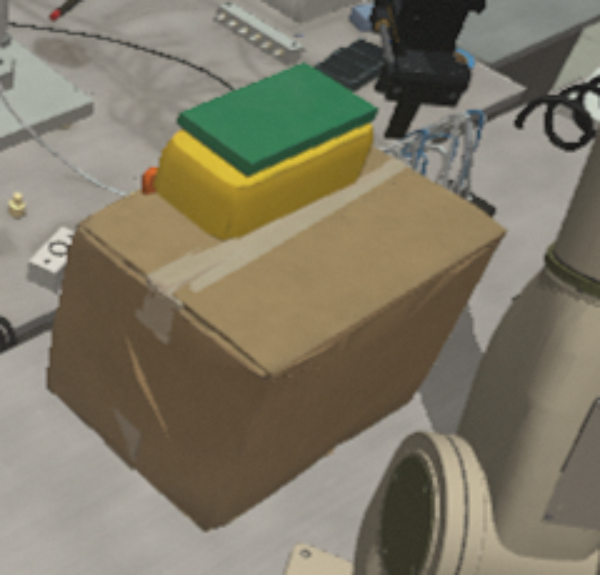

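View pics/b2.png

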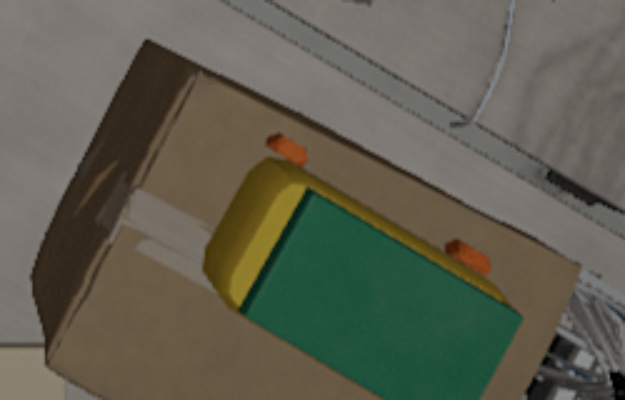

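Run:
```python
from tri import *
print(tri((354,151),(349,289)),tri((392,108),(394,336)),tri((420,127),(367,385)),tri((440,86),(478,388)))
print(tri((427,210),(290,404)),tri((522,152),(502,366)))
import cv2
from cell import models
for n in('scene','top'):viewer.snapshot(n)
for o in['vial','nest_blank','seal_block','adapter','connector_0','grease_tin']:
  r={n:models.spot_point(n,o)[:3] for n in('scene','top')}
  print(o,{n:[(np.round(d['location'],0).tolist(),round(d['confidence'],2)) for d in r[n]] for n in r}, tri(r['scene'][0]['location'][::-1],r['top'][0]['location'][::-1]) if r['scene'] and r['top'] else '')
```

```text
(array([ 419., -204.,  243.]), np.float64(7.5)) (array([ 358., -255.,  363.]), np.float64(1.9)) (array([ 278., -206.,  368.]), np.float64(0.6)) (array([ 277., -393.,  371.]), np.float64(4.4))
(array([199., -85., 251.]), np.float64(0.5)) (array([  90., -684.,    8.]), np.float64(208.4))
vial {'scene': [([331.0, 202.0], 0.75)], 'top': [([221.0, 136.0], 0.67)]} (array([566., 302.,  11.]), np.float64(4.6))
nest_blank {'scene': [([314.0, 173.0], 0.76)], 'top': [([186.0, 141.0], 0.75)]} (array([658., 296.,   0.]), np.float64(4.6))
seal_block {'scene': [([165.0, 343.0], 0.82), ([253.0, 260.0], 0.63), ([239.0, 231.0], 0.27)], 'top': [([247.0, 400.0], 0.76)]} (array([ 499., -387.,   14.]), np.float64(14.4))
adapter {'scene': [([157.0, 310.0], 0.58), ([333.0, 206.0], 0.27)], 'top': [([201.0, 402.0], 0.77)]} (array([ 622., -402.,  -11.]), np.float64(14.4))
connector_0 {'scene': [([157.0, 305.0], 0.53), ([205.0, 212.0], 0.36)], 'top': [([230.0, 198.0], 0.6), ([237.0, 212.0], 0.5)]} (array([489.,  59., 407.]), np.float64(94.8))
grease_tin {'scene': [([245.0, 268.0], 0.53)], 'top': [([224.0, 250.0], 0.89), ([219.0, 135.0], 0.21)]} (array([557.,   6.,   7.]), np.float64(8.4))
```

Run:
```python
from tri import *
for s in [(320,192),(290,183),(262,170),(245,150),(228,115),(215,70),(205,30)]:
    a,d=ray('scene',*s)
    print(s,[(z,(P:=a+d*(z-a[2])/d[2])[:2].round(0).tolist(),proj('top',P)[0].round(0).tolist()) for z in (0,100,200,300,450)])
```

```text
(320, 192) [(0, [513.0, -258.0], [350.0, 243.0]), (100, [480.0, -165.0], [321.0, 257.0]), (200, [447.0, -72.0], [283.0, 274.0]), (300, [414.0, 21.0], [236.0, 297.0]), (450, [365.0, 160.0], [133.0, 345.0])]
(290, 183) [(0, [614.0, -249.0], [347.0, 205.0]), (100, [570.0, -157.0], [318.0, 219.0]), (200, [527.0, -65.0], [281.0, 237.0]), (300, [483.0, 27.0], [233.0, 259.0]), (450, [418.0, 164.0], [131.0, 308.0])]
(262, 170) [(0, [722.0, -260.0], [351.0, 164.0]), (100, [667.0, -167.0], [322.0, 179.0]), (200, [612.0, -74.0], [285.0, 197.0]), (300, [557.0, 19.0], [238.0, 220.0]), (450, [475.0, 159.0], [136.0, 269.0])]
(245, 150) [(0, [822.0, -320.0], [374.0, 128.0]), (100, [757.0, -221.0], [344.0, 142.0]), (200, [692.0, -121.0], [308.0, 160.0]), (300, [626.0, -22.0], [260.0, 183.0]), (450, [528.0, 127.0], [158.0, 233.0])]
(228, 115) [(0, [982.0, -463.0], [426.0, 70.0]), (100, [900.0, -349.0], [397.0, 85.0]), (200, [818.0, -235.0], [360.0, 103.0]), (300, [735.0, -120.0], [313.0, 127.0]), (450, [612.0, 51.0], [210.0, 178.0])]
(215, 70) [(0, [1203.0, -709.0], [514.0, -6.0]), (100, [1098.0, -569.0], [484.0, 9.0]), (200, [993.0, -429.0], [447.0, 27.0]), (300, [887.0, -289.0], [400.0, 51.0]), (450, [729.0, -78.0], [297.0, 103.0])]
(205, 30) [(0, [1450.0, -995.0], [612.0, -89.0]), (100, [1319.0, -825.0], [583.0, -74.0]), (200, [1188.0, -654.0], [546.0, -55.0]), (300, [1056.0, -484.0], [498.0, -30.0]), (450, [859.0, -229.0], [395.0, 22.0])]
```

```bash
cat > g.py <<'E'
from h import *
from cell import sensors
POSE=(556.0,47.0,0.562,21.3)
def tool():
    s=sensors.observe();q=s['ee_rot'];return np.array(s['ee_pos']),R.from_quat([q[1],q[2],q[3],q[0]]),s
def st():
    p,r,s=tool();Rz=R.from_euler('z',POSE[2])
    print('t',round(s['time_s'],3),'world',p.round(1),'case',Rz.inv().apply(p-[POSE[0],POSE[1],POSE[3]]).round(1),'F',np.round(s['ft_force'],1),'w',round(s['width'],1),'j',np.round(s['joints'],2));print('axes in case (cols x,y,z)\n',(Rz.inv()*r).as_matrix().round(3))
def delta(caseP,M=None):
    "move to case-frame point / tool axes M (case frame cols)"
    p,r,s=tool();Rz=R.from_euler('z',POSE[2])
    w=world(POSE,np.array(caseP,float));d=r.inv().apply(w-p)/1000
    rv=np.zeros(3) if M is None else (r.inv()*Rz*R.from_matrix(M)).as_rotvec()
    print('rot',rv.round(3),'shift',d.round(4))
E
python3 - <<'E'
from g import *
st()
print(tool()[1].as_matrix().round(3))
for zz in ([1,0,0],[-1,0,0],[0,1,0],[0,-1,0]):
    x=np.array([0,0,-1]);z=np.array(zz);M=np.c_[x,np.cross(z,x),z]
    print(zz);delta((0,150,330),M)
E
```

```text
t 1.35 world [ 183.4 -597.5  198.9] case [-658.7 -346.8  177.6] F [ 0.  -0.5  0.5] w 87.1 j [ 1.25  0.33 -0.06  1.46  0.02  1.35 -0.09]
axes in case (cols x,y,z)
 [[ 0.     0.965 -0.261]
 [-0.    -0.261 -0.965]
 [-1.     0.     0.   ]]
[[ 0.     0.956  0.293]
 [-0.     0.293 -0.956]
 [-1.     0.     0.   ]]
[1, 0, 0]
rot [-1.835  0.     0.   ] shift [-0.1525  0.5061 -0.6516]
[-1, 0, 0]
rot [ 1.307  0.    -0.   ] shift [-0.1525  0.5061 -0.6516]
[0, 1, 0]
rot [ 2.877 -0.    -0.   ] shift [-0.1525  0.5061 -0.6516]
[0, -1, 0]
rot [-0.264  0.    -0.   ] shift [-0.1525  0.5061 -0.6516]
```

Call:
{"name": "apply_moves", "arguments": {
  "series": [
    [[0,0,0,-0.06,0,0,0],[0,0,0,-0.12,0,0,0],[0,0,0,-0.18,0,0,0],[0,0,0,-0.23,0,0,0],[0,0,0,-0.23,0.05,0.0,0]]
  ],
  "squeeze": 10
}}

```text
time_s: 1.98
ee_pos: [228.2, -585.0, 433.7]
ee_rot: [0.569, 0.42, 0.565, -0.424]
ft_force: [1.3, -0.0, -0.7]
width: 45.0
```

Run:
```python
from g import *
st()
p,r,s=tool()
for w in [(480,-380,430),(570,-150,430),(476,174,430)]:print(w,r.inv().apply(np.array(w)-p).round(0))
```

```text
t 1.975 world [ 228.2 -585.   433.7] case [-614.1 -360.2  412.4] F [ 1.3 -0.  -0.7] w 45.0 j [ 1.17  0.34 -0.07  0.96  0.03  1.83 -0.17]
axes in case (cols x,y,z)
 [[-0.003  0.963 -0.268]
 [-0.007 -0.268 -0.963]
 [-1.    -0.001  0.008]]
(480, -380, 430) [   2.  300. -124.]
(570, -150, 430) [   1.  452. -319.]
(476, 174, 430) [  -2.  455. -656.]
```

Call:
{"name": "apply_moves", "arguments": {
  "series": [
    [[0,0,0,0,0.055,-0.02,0],[0,0,0,0,0.11,-0.04,0],[0,0,0,0,0.165,-0.065,0],[0,0,0,0,0.22,-0.09,0],[0,0,0,0,0.275,-0.115,0]]
  ]
}}

```text
time_s: 2.6
ee_pos: [461.5, -390.8, 429.1]
ee_rot: [0.569, 0.42, 0.568, -0.42]
ft_force: [0.5, -0.6, 0.0]
width: 1.4
```

Run:
```python
from g import *
st()
p,r,s=tool()
for w in [(570,-150,430),(476,174,430)]:print(w,r.inv().apply(np.array(w)-p).round(0))
```

```text
t 2.6 world [ 461.5 -390.8  429.1] case [-313.2 -320.1  407.8] F [ 0.5 -0.6  0. ] w 1.4 j [ 0.78  0.3  -0.22  1.03  0.07  1.82 -0.69]
axes in case (cols x,y,z)
 [[ 0.     0.965 -0.261]
 [-0.001 -0.261 -0.965]
 [-1.     0.     0.001]]
(570, -150, 430) [  -1.  174. -198.]
(476, 174, 430) [  -1.  179. -536.]
```

Call:
{"name": "apply_moves", "arguments": {
  "series": [
    [[-0.06,0,0,0,0.035,-0.045,0],[-0.12,0,0,0,0.07,-0.09,0],[-0.18,0,0,0,0.11,-0.13,0],[-0.23,0,0,0,0.145,-0.17,0],[-0.264,0,0,0,0.165,-0.22,0]]
  ]
}}

```text
time_s: 3.22
ee_pos: [554.2, -131.8, 428.1]
ee_rot: [0.619, 0.341, 0.62, -0.341]
ft_force: [0.6, 0.5, 1.0]
width: 0.5
```

Run:
```python
from g import *
st()
delta((0,150,330))
```

```text
t 3.225 world [ 554.2 -131.8  428.1] case [ -96.8 -150.3  406.8] F [0.6 0.5 1. ] w 0.5 j [ 0.47  0.23 -0.41  1.13  0.09  1.8  -0.92]
axes in case (cols x,y,z)
 [[-0.     1.     0.001]
 [ 0.001  0.001 -1.   ]
 [-1.    -0.    -0.001]]
rot [0. 0. 0.] shift [ 0.077   0.0972 -0.3001]
```

Call:
{"name": "apply_moves", "arguments": {
  "series": [
    [[0,0,0,0.01,0.02,-0.06,0],[0,0,0,0.025,0.04,-0.115,0],[0,0,0,0.04,0.06,-0.17,0],[0,0,0,0.055,0.08,-0.225,0],[0,0,0,0.07,0.095,-0.28,0]]
  ]
}}

```text
time_s: 3.85
ee_pos: [484.1, 155.9, 358.5]
ee_rot: [0.619, 0.342, 0.619, -0.342]
ft_force: [0.3, 0.6, -1.0]
width: 0.3
```

```bash
cat > over.py <<'E'
import sys,cv2
from g import *
def draw(n,out,c,f,P=POSE,crop=None,k=1):
    prm=viewer.camera_params(n) ;im=viewer.snapshot(n)
    def L(pts,col):
        q=proj(n,np.array([world(P,x) for x in pts]),prm)
        cv2.polylines(im,[np.round(q*8).astype(np.int32)],True,col,1,cv2.LINE_AA,3)
    C=[(70,105),(-70,105),(-70,-105),(70,-105)]
    raw=im.copy()
    L([(*a,60) for a in C],(0,255,0))
    L([pt('v',a,c,f) for a in[(105,3,18),(105,143,18),(-105,143,18),(-105,3,18)]],(0,255,255))
    L([pt('f',a,c,f) for a in[(40,0,1.5),(40,77,1.5),(-40,77,1.5),(-40,0,1.5)]],(0,0,255))
    if crop: r0,r1,c0,c1=crop;im=np.hstack([raw[r0:r1,c0:c1],im[r0:r1,c0:c1]])
    im=cv2.resize(im,None,fx=k,fy=k,interpolation=cv2.INTER_CUBIC);cv2.imwrite('pics/'+out,im)
E
python3 - <<'E'
from over import *
st()
draw('wrist','w1.png',1.693,1.51)
draw('top','t1.png',1.693,1.51,crop=(145,285,145,295),k=2.6)
draw('scene','s1.png',1.693,1.51,crop=(160,300,190,310),k=3.3)
E
```

```text
t 3.85 world [484.1 155.9 358.5] case [ -2.8 130.5 337.2] F [ 0.3  0.6 -1. ] w 0.3 j [ 0.19  0.08 -0.63  1.45  0.05  1.63 -1.44]
axes in case (cols x,y,z)
 [[ 0.  1. -0.]
 [-0. -0. -1.]
 [-1.  0.  0.]]
```

View pics/w1.png

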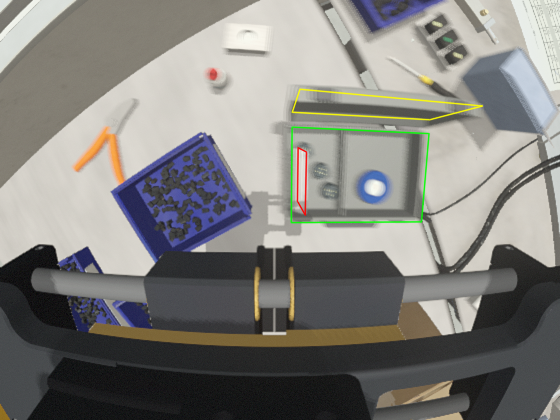

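View pics/s1.png

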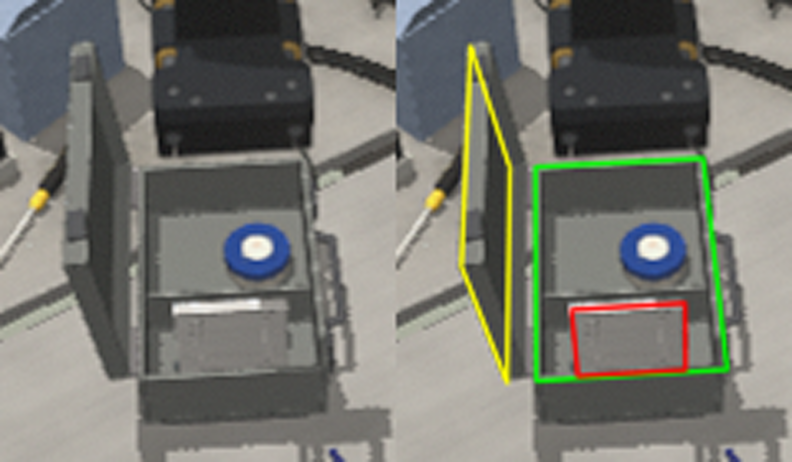

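View pics/t1.png

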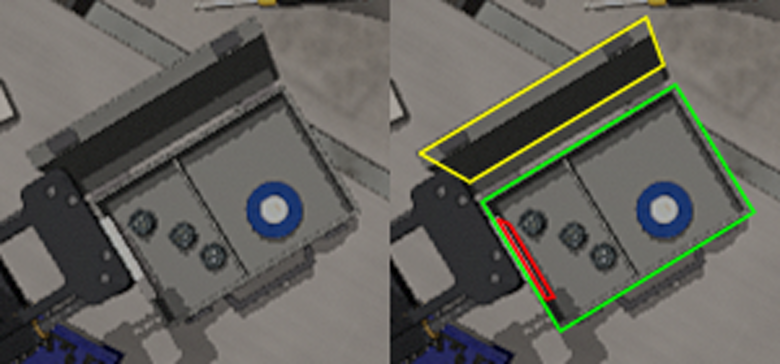

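Run:
```python
from over import *
draw('wrist','w2.png',1.693,1.51,crop=(70,250,270,500),k=1.7)
im=viewer.snapshot('wrist')[70:240,275:490];cv2.imwrite('pics/w3.png',cv2.resize(im,None,fx=3.5,fy=3.5,interpolation=cv2.INTER_CUBIC))
```

```text
(no output)
```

View pics/w2.png

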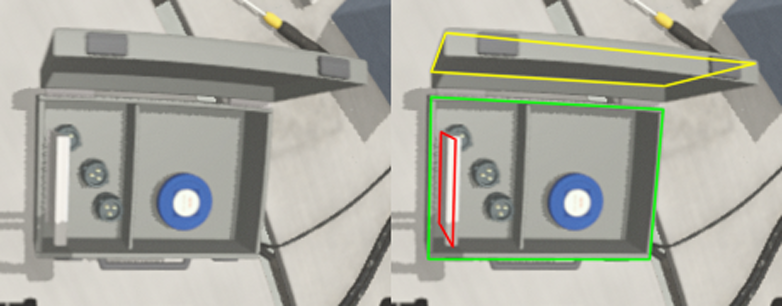

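View pics/w3.png

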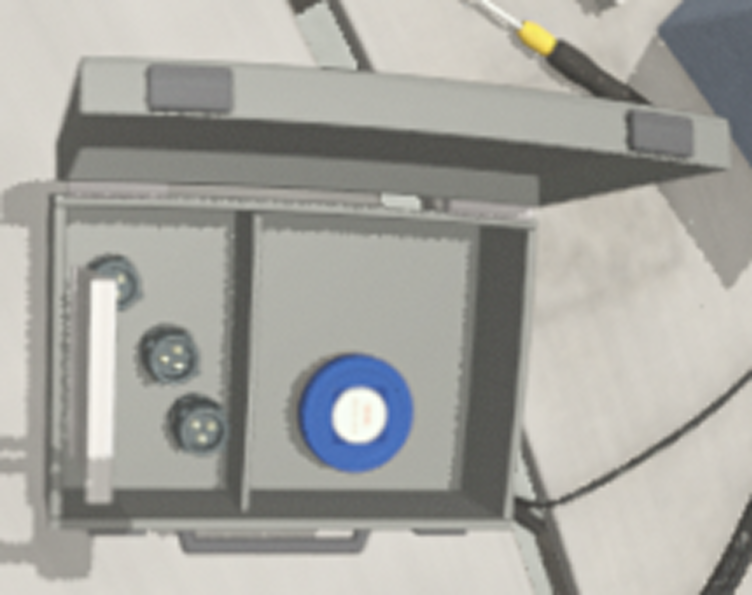

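Run:
```python
exec(open('fit.py').read().split("best=min")[0])
W=lambda a,b:(275+a/3.5,70+b/3.5)
cp['wrist']=viewer.camera_params('wrist')
w=[('wrist','c',(70,105,60),W(52,195)),('wrist','c',(70,-105,60),W(535,212)),('wrist','c',(-70,-105,60),W(513,528)),('wrist','c',(-70,105,60),W(52,527)),
('wrist','v',(105,143,18),W(82,57)),('wrist','v',(-105,143,18),W(728,118)),('wrist','v',(105,143,0),W(82,113)),('wrist','v',(-105,143,0),W(725,170)),
('wrist','f',(40,77,0),W(116,277)),('wrist','f',(-40,77,0),W(112,502))]
o0=obs
for lab,o in(('wrist',w),('all',w+o0)):
    obs=o
    b=least_squares(res,[556,47,.562,21,1.69,1.51],loss='soft_l1');print(lab,b.x.round(3),b.cost)
    for q,r in zip(obs,res(b.x,True)):print(q[:3],r.round(1))
```

```text
wrist [558.223  47.077   0.561  24.396   1.694   1.477] 3.037476138003612
('wrist', 'c', (70, 105, 60)) [ 0.8 -0.9]
('wrist', 'c', (70, -105, 60)) [0.5 0.9]
('wrist', 'c', (-70, -105, 60)) [-0.6 -0.5]
('wrist', 'c', (-70, 105, 60)) [-0.1  0.4]
('wrist', 'v', (105, 143, 18)) [-0.3 -0.5]
('wrist', 'v', (-105, 143, 18)) [-0.7 -0.6]
('wrist', 'v', (105, 143, 0)) [-0.1  1.3]
('wrist', 'v', (-105, 143, 0)) [0.8 0.1]
('wrist', 'f', (40, 77, 0)) [0.1 0.4]
('wrist', 'f', (-40, 77, 0)) [-0.1 -0.4]
all [557.346  46.35    0.56   21.629   1.701   1.494] 20.893054971631074
('wrist', 'c', (70, 105, 60)) [ 0.8 -0.1]
('wrist', 'c', (70, -105, 60)) [-0.2  1.6]
('wrist', 'c', (-70, -105, 60)) [-1.3 -0.2]
('wrist', 'c', (-70, 105, 60)) [-0.1  0.5]
('wrist', 'v', (105, 143, 18)) [-0.3  0. ]
('wrist', 'v', (-105, 143, 18)) [-2.  -0.3]
('wrist', 'v', (105, 143, 0)) [-0.1  1.6]
('wrist', 'v', (-105, 143, 0)) [-0.5  0.3]
('wrist', 'f', (40, 77, 0)) [-1.1  1.1]
('wrist', 'f', (-40, 77, 0)) [-1.3 -0.1]
('scene', 'c', (70, 105, 60)) [-1.4  0.2]
('scene', 'c', (-70, 105, 60)) [-0.6  0.2]
('scene', 'c', (70, -105, 60)) [-1.5 -1.4]
('scene', 'c', (-70, -105, 60)) [ 0.4 -1.8]
('scene', 'c', (70, 105, 0)) [0.4 0.4]
('scene', 'c', (-70, 105, 0)) [ 0.2 -0. ]
('scene', 'v', (-105, 143, 18)) [ 0.  -0.3]
('scene', 'v', (105, 143, 18)) [-1.1 -0. ]
('scene', 'f', (40, 77, 3)) [-0. -1.]
('scene', 'f', (-40, 77, 3)) [-0.3 -0.9]
('top', 'c', (70, 105, 60)) [-1.3 -2. ]
('top', 'c', (-70, 105, 60)) [-0.8  1.3]
('top', 'c', (70, -105, 60)) [ 0.6 -2.5]
('top', 'c', (-70, -105, 60)) [ 2.2 -0.7]
('top', 'v', (105, 143, 18)) [ 0.8 -1.4]
('top', 'v', (-105, 143, 18)) [ 0.1 -1.6]
('top', 'f', (40, 77, 3)) [ 0.3 -1.2]
('top', 'f', (-40, 77, 3)) [ 1.7 -0.4]
```

```bash
sed -i 's/^POSE=.*/POSE=(557.5,46.8,0.561,22.5)/' g.py
python3 - <<'E'
from g import *
st();delta((0,135,108))
E
```

```text
t 4.1 world [485.1 153.4 359. ] case [ -4.6 128.8 336.5] F [ 0.5 -0.5 -0.2] w 0.2 j [ 0.2   0.08 -0.63  1.45  0.05  1.63 -1.44]
axes in case (cols x,y,z)
 [[ 0.     1.     0.   ]
 [-0.001  0.    -1.   ]
 [-1.     0.     0.001]]
rot [0. 0. 0.] shift [ 0.2285  0.0046 -0.0063]
```

Call:
{"name": "apply_moves", "arguments": {
  "series": [
    [[0,0,0,0.05,0.002,-0.004,0],[0,0,0,0.105,0.005,-0.006,0],[0,0,0,0.16,0.005,-0.006,0],[0,0,0,0.205,0.005,-0.006,0],[0,0,0,0.228,0.005,-0.006,0]]
  ]
}}

```text
time_s: 4.72
ee_pos: [485.6, 159.5, 128.5]
ee_rot: [0.618, 0.342, 0.619, -0.343]
ft_force: [0.4, -0.3, 1.0]
width: 0.7
```

Run:
```python
from over import *
st()
draw('scene','s2.png',1.697,1.48,crop=(160,300,190,310),k=3.3)
draw('wrist','w4.png',1.697,1.48)
```

```text
t 4.725 world [485.6 159.5 128.5] case [ -0.9 133.6 106. ] F [ 0.4 -0.3  1. ] w 0.7 j [ 0.17  0.19 -0.64  1.82  0.12  1.17 -1.52]
axes in case (cols x,y,z)
 [[-0.003  1.    -0.002]
 [ 0.    -0.002 -1.   ]
 [-1.    -0.003 -0.   ]]
```

View pics/s2.png

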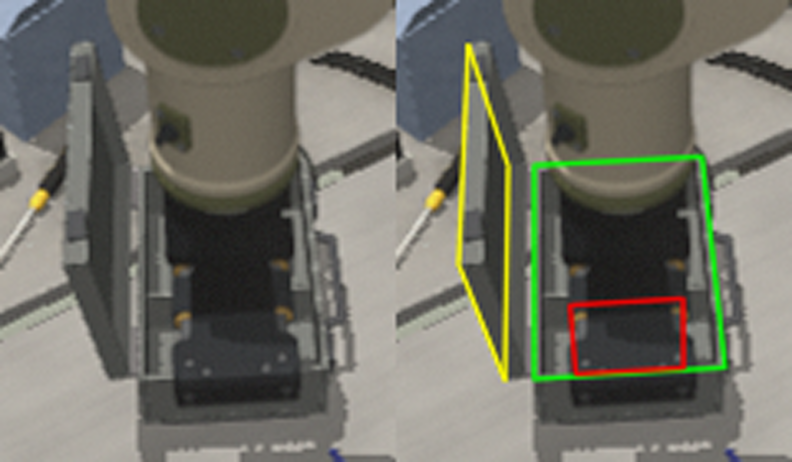

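View pics/w4.png

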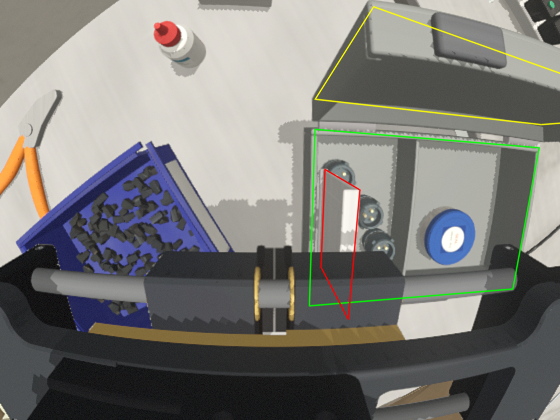

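Call:
{"name": "apply_moves", "arguments": {
  "series": [
    [[0,0,0,0,0,0.006,0],[0,0,0,0,0,0.012,0],[0,0,0,0,0,0.018,0],[0,0,0,0,0,0.022,0],[0,0,0,0,0,0.026,0]]
  ]
}}

```text
time_s: 5.45
ee_pos: [499.9, 139.6, 131.0]
ee_rot: [0.619, 0.342, 0.619, -0.342]
ft_force: [-0.2, -0.3, 0.3]
width: 0.6
```

Run:
```python
from g import *
st()
```

```text
t 5.45 world [499.9 139.6 131. ] case [  0.6 109.2 108.5] F [-0.2 -0.3  0.3] w 0.6 j [ 0.2   0.2  -0.62  1.8   0.13  1.18 -1.47]
axes in case (cols x,y,z)
 [[ 0.     1.     0.001]
 [-0.     0.001 -1.   ]
 [-1.     0.     0.   ]]
```

Call:
{"name": "apply_moves", "arguments": {
  "series": [
    [[0,0,0,0,0,0.006,0],[0,0,0,0.001,0,0.011,0],[0,0,0,0.002,0,0.016,0],[0,0,0,0.004,0,0.021,0],[0,0,0,0.006,0,0.026,0]]
  ]
}}

```text
time_s: 6.08
ee_pos: [515.4, 116.2, 127.3]
ee_rot: [0.62, 0.342, 0.617, -0.342]
ft_force: [-4.0, -8.4, 24.0]
width: 0.6
```

Run:
```python
from over import *
st()
draw('wrist','w5.png',1.697,1.1)
```

```text
t 6.075 world [515.4 116.2 127.3] case [  1.3  81.1 104.8] F [-4.  -8.4 24. ] w 0.6 j [ 0.22  0.22 -0.6   1.79  0.14  1.17 -1.43]
axes in case (cols x,y,z)
 [[ 0.002  1.    -0.001]
 [-0.004 -0.001 -1.   ]
 [-1.     0.002  0.004]]
```

View pics/w5.png

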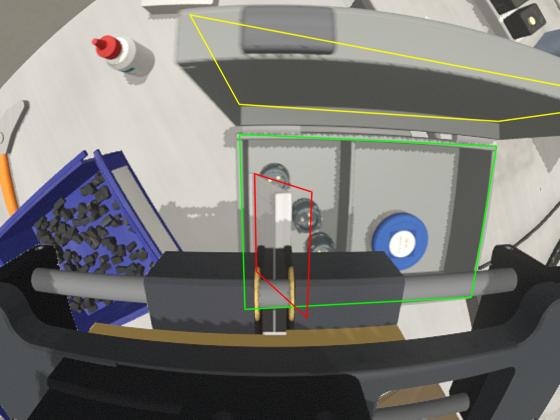

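Run:
```python
from over import *
draw('top','t3.png',1.697,1.2,crop=(145,285,145,295),k=2.6)
st()
im=viewer.snapshot('wrist')[110:340,200:360];cv2.imwrite('pics/w6.png',cv2.resize(im,None,fx=2.6,fy=2.6,interpolation=cv2.INTER_CUBIC))
prm=viewer.camera_params('wrist')
for f in(1.5,1.4,1.3,1.2,1.1,1.0,.9,.8):
    print(f,[proj('wrist',world(POSE,pt('f',a,0,f)),prm)[0].round(0).tolist() for a in((40,77,0),(40,77,9))])
st()
```

```text
t 6.175 world [515.8 115.3 127.2] case [  1.2  80.2 104.7] F [-2.9 -8.6 19.2] w 0.6 j [ 0.23  0.22 -0.6   1.79  0.14  1.17 -1.43]
axes in case (cols x,y,z)
 [[ 0.002  1.    -0.002]
 [-0.004 -0.002 -1.   ]
 [-1.     0.002  0.004]]
1.5 [[257.0, 194.0], [240.0, 195.0]]
1.4 [[272.0, 194.0], [255.0, 195.0]]
1.3 [[286.0, 193.0], [270.0, 194.0]]
1.2 [[300.0, 192.0], [284.0, 193.0]]
1.1 [[312.0, 191.0], [298.0, 193.0]]
1.0 [[323.0, 190.0], [311.0, 191.0]]
0.9 [[333.0, 188.0], [322.0, 190.0]]
0.8 [[341.0, 187.0], [332.0, 189.0]]
t 6.225 world [515.8 115.5 127.2] case [  1.2  80.4 104.7] F [-1.6 -8.9 19.8] w 0.4 j [ 0.23  0.22 -0.6   1.79  0.14  1.17 -1.43]
axes in case (cols x,y,z)
 [[ 0.002  1.    -0.002]
 [-0.004 -0.002 -1.   ]
 [-1.     0.002  0.004]]
```

View pics/w6.png

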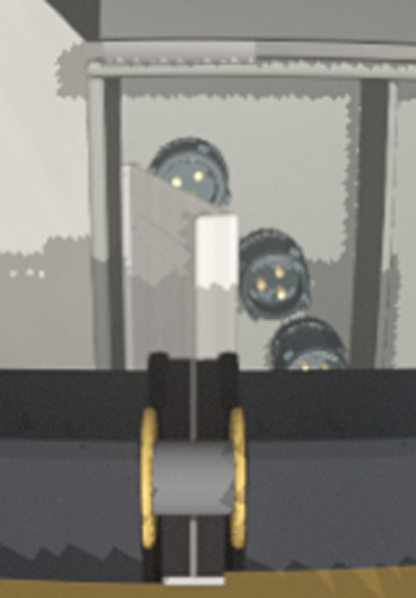

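View pics/t3.png

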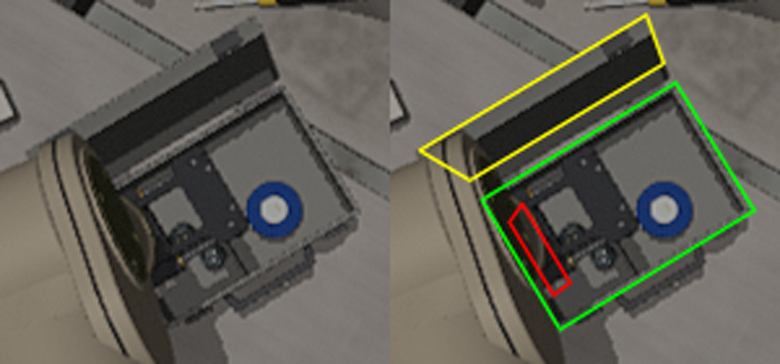

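Run:
```python
from over import *
p,r,s=tool()
prm=viewer.camera_params('wrist')
for nm,q in {'tcp':(0,0,0),'+y9.5':(0,9.5,0),'+y9.5 z15':(0,9.5,15),'+y9.5 z-15':(0,9.5,-15),'grasp+y9.5':(-19,9.5,0),'b':(-70,37,0)}.items():
    print(nm,proj('wrist',p+r.apply(q),prm)[0].round(0))
print(p,prm['position'],r.inv().apply(prm['position']-p))
im=viewer.snapshot('wrist')[200:345,200:350];cv2.imwrite('pics/w7.png',cv2.resize(im,None,fx=4,fy=4,interpolation=cv2.INTER_CUBIC))
```

```text
tcp [273. 249.]
+y9.5 [273. 235.]
+y9.5 z15 [298. 235.]
+y9.5 z-15 [248. 235.]
grasp+y9.5 [273. 246.]
b [273. 227.]
[515.75013224 115.48269145 127.19967944] [578.0129749  154.95515217 312.6326324 ] [-185.26988261   74.12852482    0.38623998]
```

View pics/w7.png

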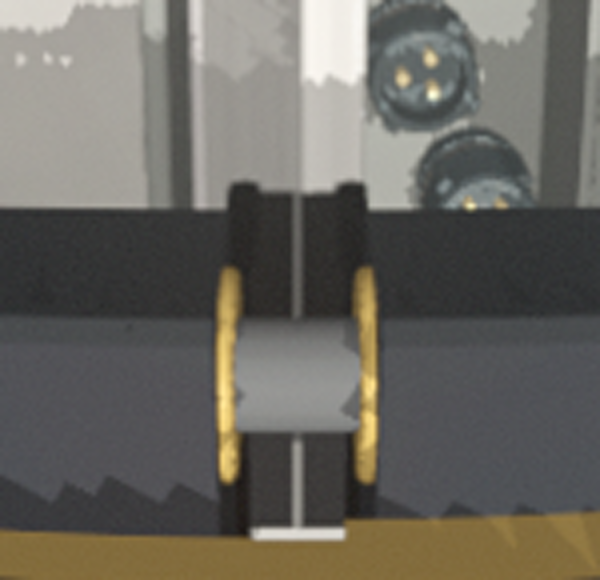

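Call:
{"name": "apply_moves", "arguments": {
  "series": [
    [[0,0,0,-0.006,0,0,0],[0,0,0,-0.014,0,0,0],[0,0,0,-0.02,0,-0.005,0],[0,0,0,-0.02,0,-0.025,0],[0,0,0,-0.02,0,-0.045,0]]
  ]
}}

```text
time_s: 6.9
ee_pos: [488.3, 157.7, 144.6]
ee_rot: [0.619, 0.341, 0.619, -0.342]
ft_force: [-0.8, 1.0, -1.1]
width: 0.6
```

Run:
```python
from over import *
st()
draw('wrist','w8.png',1.697,1.3)
st();delta((0,128,86))
```

```text
t 6.9 world [488.3 157.7 144.6] case [  0.4 130.7 122.1] F [-0.8  1.  -1.1] w 0.6 j [ 0.18  0.18 -0.64  1.8   0.11  1.2  -1.5 ]
axes in case (cols x,y,z)
 [[-0.     1.     0.002]
 [ 0.     0.002 -1.   ]
 [-1.    -0.    -0.   ]]
t 6.95 world [486.7 160.5 144.7] case [  0.6 133.9 122.2] F [-1.   2.9  0.4] w 0.4 j [ 0.18  0.18 -0.64  1.8   0.11  1.2  -1.5 ]
axes in case (cols x,y,z)
 [[-0.     1.     0.005]
 [ 0.001  0.005 -1.   ]
 [-1.    -0.    -0.001]]
rot [0. 0. 0.] shift [ 0.0362 -0.0006  0.006 ]
```

View pics/w8.png

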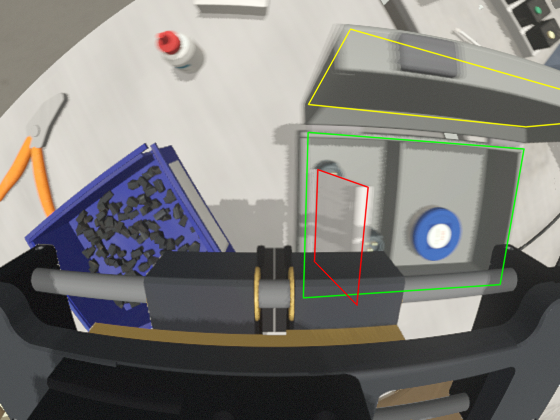

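Call:
{"name": "apply_moves", "arguments": {
  "series": [
    [[0,0,0,0.012,0,0,0],[0,0,0,0.024,0,0.005,0],[0,0,0,0.036,0,0.012,0],[0,0,0,0.036,0,0.02,0],[0,0,0,0.036,0,0.028,0]]
  ]
}}

```text
time_s: 7.58
ee_pos: [505.0, 131.4, 108.9]
ee_rot: [0.619, 0.342, 0.619, -0.342]
ft_force: [0.2, -1.2, 1.1]
width: 0.4
```

Run:
```python
from over import *
st()
im=viewer.snapshot('wrist')[110:340,200:360];cv2.imwrite('pics/w9.png',cv2.resize(im,None,fx=2.6,fy=2.6,interpolation=cv2.INTER_CUBIC))
st()
```

```text
t 7.575 world [505.  131.4 108.9] case [ 0.6 99.6 86.4] F [ 0.2 -1.2  1.1] w 0.4 j [ 0.2   0.23 -0.61  1.82  0.15  1.13 -1.47]
axes in case (cols x,y,z)
 [[ 0.  1.  0.]
 [ 0.  0. -1.]
 [-1.  0. -0.]]
t 7.625 world [505.7 130.4 109.1] case [ 0.6 98.3 86.6] F [ 1.  -1.2 -1. ] w 0.4 j [ 0.21  0.23 -0.61  1.82  0.15  1.13 -1.47]
axes in case (cols x,y,z)
 [[ 0.     1.    -0.001]
 [-0.001 -0.001 -1.   ]
 [-1.     0.     0.001]]
```

View pics/w9.png

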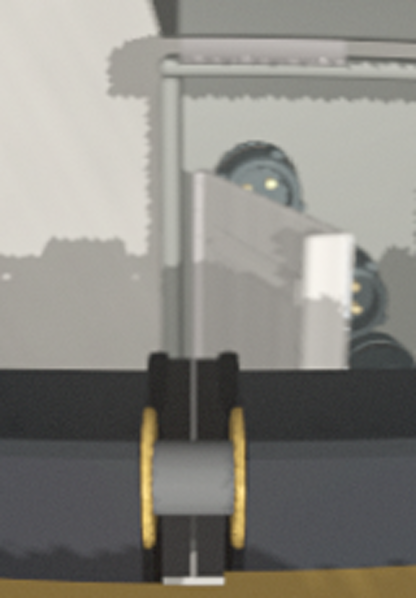

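Call:
{"name": "apply_moves", "arguments": {
  "series": [
    [[0,0,0,0,0,0.006,0],[0,0,0,0,0,0.012,0],[0,0,0,0.001,0,0.018,0],[0,0,0,0.003,0,0.023,0],[0,0,0,0.006,0,0.028,0]]
  ]
}}

```text
time_s: 8.25
ee_pos: [519.6, 108.3, 102.7]
ee_rot: [0.619, 0.342, 0.619, -0.342]
ft_force: [-0.8, 0.7, 1.2]
width: 0.3
```

Run:
```python
from over import *
st()
im=viewer.snapshot('wrist')[110:340,200:360];cv2.imwrite('pics/w10.png',cv2.resize(im,None,fx=2.6,fy=2.6,interpolation=cv2.INTER_CUBIC))
st()
```

```text
t 8.25 world [519.6 108.3 102.7] case [ 0.6 72.2 80.2] F [-0.8  0.7  1.2] w 0.3 j [ 0.23  0.26 -0.59  1.8   0.16  1.13 -1.42]
axes in case (cols x,y,z)
 [[ 0.     1.     0.001]
 [-0.     0.001 -1.   ]
 [-1.     0.     0.   ]]
t 8.3 world [519.7 107.5 102.3] case [ 0.3 71.5 79.8] F [-1.   0.7 -0.9] w 0.6 j [ 0.23  0.26 -0.59  1.8   0.16  1.13 -1.42]
axes in case (cols x,y,z)
 [[-0.  1.  0.]
 [-0.  0. -1.]
 [-1. -0.  0.]]
```

View pics/w10.png

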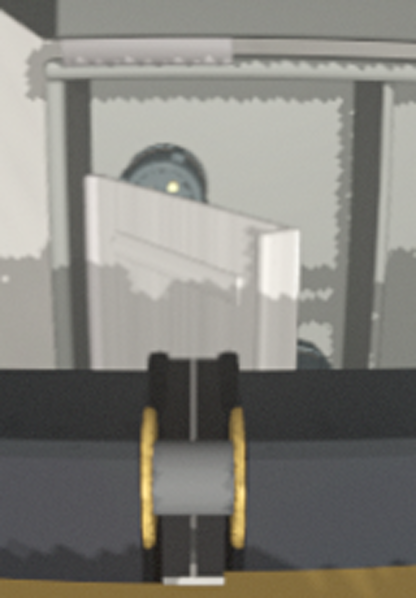

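Call:
{"name": "apply_moves", "arguments": {
  "series": [
    [[0,0,0,0.003,0,0.004,0],[0,0,0,0.006,0,0.008,0],[0,0,0,0.01,0,0.012,0],[0,0,0,0.014,0,0.015,0],[0,0,0,0.018,0,0.018,0]]
  ]
}}

```text
time_s: 8.93
ee_pos: [529.1, 93.1, 84.6]
ee_rot: [0.619, 0.342, 0.619, -0.342]
ft_force: [-1.0, 0.4, 0.0]
width: 0.6
```

Call:
{"name": "apply_moves", "arguments": {
  "series": [
    [[0,0,0,0.005,0,0.003,0],[0,0,0,0.01,0,0.005,0],[0,0,0,0.015,0,0.007,0],[0,0,0,0.019,0,0.008,0],[0,0,0,0.023,0,0.009,0]]
  ]
}}

```text
time_s: 9.55
ee_pos: [533.8, 85.7, 61.6]
ee_rot: [0.619, 0.342, 0.619, -0.342]
ft_force: [-0.8, 0.4, 1.1]
width: 0.4
```

Run:
```python
from over import *
st()
im=viewer.snapshot('wrist')[110:340,200:400];cv2.imwrite('pics/w11.png',cv2.resize(im,None,fx=2.6,fy=2.6,interpolation=cv2.INTER_CUBIC))
st()
```

```text
t 9.55 world [533.8  85.7  61.6] case [ 0.6 45.6 39.1] F [-0.8  0.4  1.1] w 0.4 j [ 0.24  0.32 -0.56  1.82  0.2   1.05 -1.4 ]
axes in case (cols x,y,z)
 [[ 0.     1.     0.001]
 [ 0.     0.001 -1.   ]
 [-1.     0.    -0.   ]]
t 9.6 world [533.6  85.5  61.1] case [ 0.3 45.5 38.6] F [-0.   0.  -0.3] w 0.2 j [ 0.24  0.33 -0.56  1.82  0.2   1.05 -1.4 ]
axes in case (cols x,y,z)
 [[-0.001  1.     0.001]
 [ 0.     0.001 -1.   ]
 [-1.    -0.001 -0.   ]]
```

View pics/w11.png

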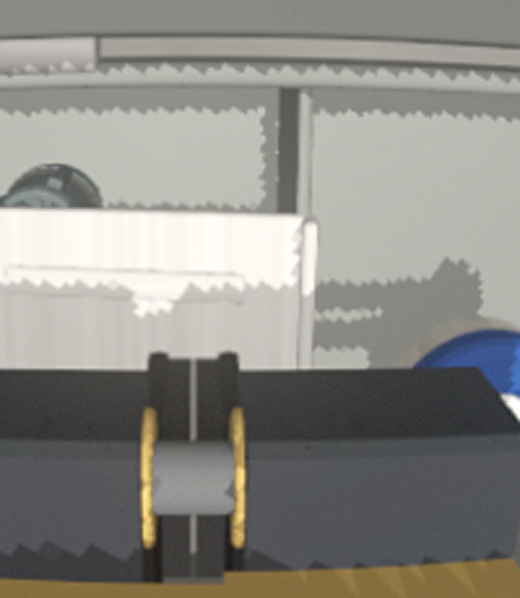

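Nearly flat. Press down slowly until the force rises.

Call:
{"name": "apply_moves", "arguments": {
  "series": [
    [[0,0,0,0.002,0,0,0],[0,0,0,0.003,0,0,0],[0,0,0,0.004,0,0,0],[0,0,0,0.005,0,0,0],[0,0,0,0.005,0,0,0]]
  ]
}}

```text
time_s: 10.22
ee_pos: [533.8, 85.7, 56.8]
ee_rot: [0.619, 0.342, 0.619, -0.342]
ft_force: [-0.4, -1.3, -0.3]
width: 0.6
```

Call:
{"name": "apply_moves", "arguments": {
  "series": [
    [[0,0,0,0.001,0,0,0],[0,0,0,0.001,0,0,0],[0,0,0,0.002,0,0,0],[0,0,0,0.002,0,0,0],[0,0,0,0.002,0,0,0]]
  ]
}}

```text
time_s: 10.85
ee_pos: [533.7, 85.7, 54.8]
ee_rot: [0.619, 0.342, 0.619, -0.342]
ft_force: [0.5, 0.3, 0.0]
width: 0.5
```

Run:
```python
from g import *
st()
```

```text
t 10.85 world [533.7  85.7  54.8] case [ 0.6 45.6 32.3] F [0.5 0.3 0. ] w 0.5 j [ 0.24  0.33 -0.56  1.82  0.2   1.04 -1.41]
axes in case (cols x,y,z)
 [[-0.     1.     0.001]
 [ 0.     0.001 -1.   ]
 [-1.    -0.    -0.   ]]
```

Call:
{"name": "apply_moves", "arguments": {
  "series": [
    [[0,0,0,0.001,0,0,0],[0,0,0,0.002,0,0,0],[0,0,0,0.003,0,0,0],[0,0,0,0.003,0,0,0],[0,0,0,0.003,0,0,0]]
  ]
}}

```text
time_s: 11.48
ee_pos: [534.1, 85.8, 53.7]
ee_rot: [0.619, 0.342, 0.619, -0.342]
ft_force: [-8.9, -2.1, 21.6]
width: 0.3
```

Run:
```python
from over import *
st()
im=viewer.snapshot('wrist')[110:340,200:400];cv2.imwrite('pics/w12.png',cv2.resize(im,None,fx=2.6,fy=2.6,interpolation=cv2.INTER_CUBIC))
prm=viewer.camera_params('wrist')
for f in(.3,.2,.1,0):
    print(f,[((proj('wrist',world(POSE,pt('f',a,0,f)),prm)[0]-[200,110])*2.6).round(0).tolist() for a in((40,77,0),(40,77,9),(40,20,3))])
```

```text
t 11.475 world [534.1  85.8  53.7] case [ 0.9 45.5 31.2] F [-8.9 -2.1 21.6] w 0.3 j [ 0.24  0.33 -0.56  1.83  0.21  1.04 -1.41]
axes in case (cols x,y,z)
 [[ 0.     1.     0.001]
 [-0.001  0.001 -1.   ]
 [-1.     0.     0.001]]
0.3 [[331.0, 241.0], [324.0, 253.0], [35.0, 224.0]]
0.2 [[335.0, 232.0], [333.0, 243.0], [41.0, 222.0]]
0.1 [[334.0, 223.0], [337.0, 233.0], [45.0, 220.0]]
0 [[330.0, 215.0], [337.0, 224.0], [49.0, 218.0]]
```

View pics/w12.png

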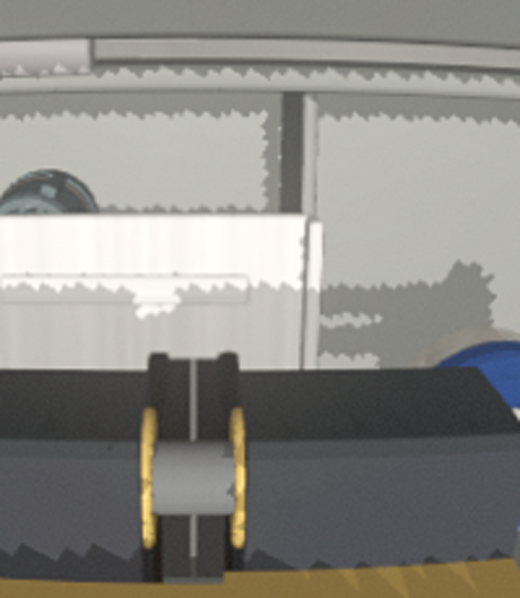

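Call:
{"name": "apply_moves", "arguments": {
  "series": [
    [[0,0,0,-0.02,0,0,0],[0,0,0,-0.07,0,0,0],[0,0,0,-0.13,0,0,0],[0,0,0,-0.19,0,0,0],[0,0,0,-0.24,0,0,0]]
  ]
}}

```text
time_s: 12.15
ee_pos: [533.8, 85.8, 294.4]
ee_rot: [0.62, 0.342, 0.619, -0.341]
ft_force: [0.9, 0.7, 0.1]
width: 0.7
```

Run:
```python
from over import *
st()
draw('wrist','w13.png',1.697,0)
draw('scene','s13.png',1.697,0,crop=(160,300,150,310),k=2.5)
delta((160,0,275))
```

```text
t 12.15 world [533.8  85.8 294.4] case [  0.6  45.7 271.9] F [0.9 0.7 0.1] w 0.7 j [ 0.28  0.15 -0.59  1.5   0.09  1.51 -1.32]
axes in case (cols x,y,z)
 [[ 0.001  1.     0.001]
 [-0.001  0.001 -1.   ]
 [-1.     0.001  0.001]]
rot [0. 0. 0.] shift [0.0015 0.1572 0.0453]
```

View pics/w13.png

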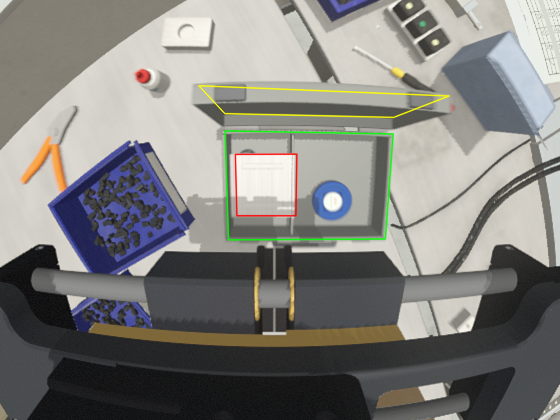

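View pics/s13.png

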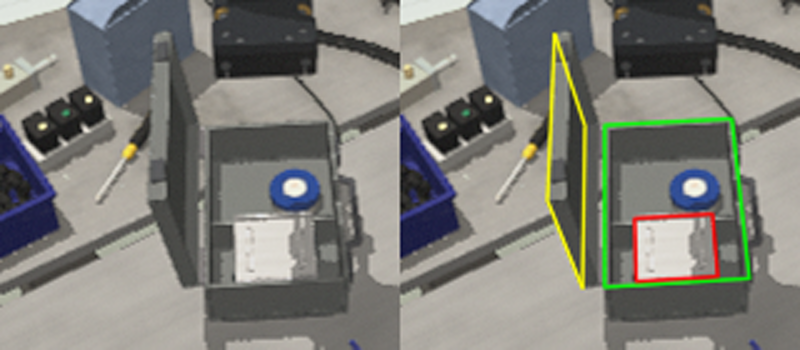

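Call:
{"name": "apply_moves", "arguments": {
  "series": [
    [[0,0,0,0,0.035,0.005,0],[0,0,0,0,0.075,0.01,0],[0,0,0,0,0.115,0.018,0],[0,0,0,0,0.15,0.026,0],[0,0,0,0,0.165,0.026,0]]
  ]
}}

```text
time_s: 12.88
ee_pos: [688.3, 152.1, 289.4]
ee_rot: [0.618, 0.341, 0.62, -0.342]
ft_force: [-0.3, -0.1, -0.0]
width: 0.3
```

Run:
```python
from over import *
st()
draw('wrist','w14.png',1.697,0)
draw('scene','s14.png',1.697,0)
delta((150,20,165))
```

```text
t 12.875 world [688.3 152.1 289.4] case [166.8  19.6 266.9] F [-0.3 -0.1 -0. ] w 0.3 j [ 0.04  0.56 -0.57  1.02  0.29  1.64 -1.44]
axes in case (cols x,y,z)
 [[-0.002  1.     0.001]
 [ 0.001  0.001 -1.   ]
 [-1.    -0.002 -0.001]]
rot [0. 0. 0.] shift [ 0.102  -0.0163  0.0007]
```

View pics/w14.png

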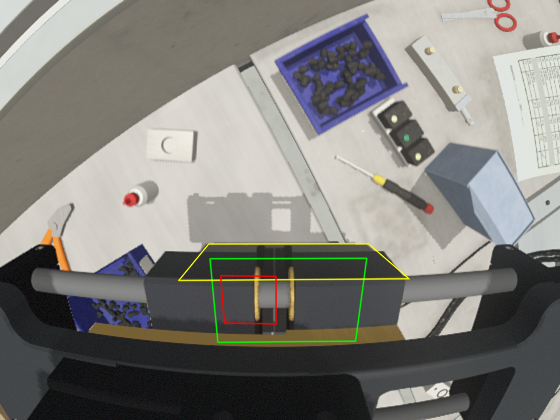

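View pics/s14.png

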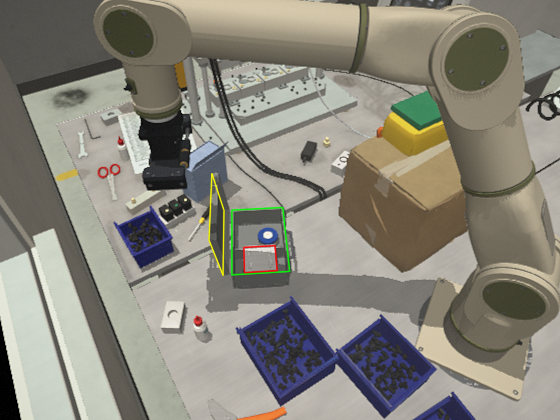

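Call:
{"name": "apply_moves", "arguments": {
  "series": [
    [[0,0,0,0.03,0,0,0],[0,0,0,0.06,0,0,0],[0,0,0,0.09,0,0,0],[0,0,0,0.1,0,0,0],[0,0,0,0.1,0,0,0]]
  ]
}}

```text
time_s: 13.6
ee_pos: [686.9, 151.2, 192.0]
ee_rot: [0.619, 0.342, 0.619, -0.342]
ft_force: [0.3, 0.1, 0.8]
width: 0.7
```

Run:
```python
from over import *
draw('scene','s15.png',1.697,0,crop=(120,300,110,310),k=1.9)
st()
```

```text
t 13.65 world [687.4 151.4 193. ] case [165.7  19.5 170.5] F [ 0.9  0.8 -0.7] w 0.6 j [ 0.08  0.57 -0.57  1.2   0.3   1.45 -1.46]
axes in case (cols x,y,z)
 [[ 0.001  1.     0.001]
 [-0.     0.001 -1.   ]
 [-1.     0.001  0.   ]]
```

View pics/s15.png

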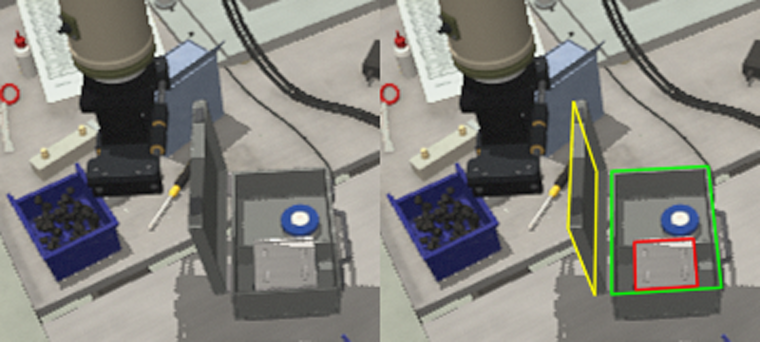

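Call:
{"name": "apply_moves", "arguments": {
  "series": [
    [[0,0,0,0.006,-0.006,0,0],[0,0,0,0.012,-0.016,0,0],[0,0,0,0.012,-0.026,0,0],[0,0,0,0.012,-0.035,0,0],[0,0,0,0.012,-0.042,0,0]]
  ]
}}

```text
time_s: 14.28
ee_pos: [651.4, 128.9, 180.4]
ee_rot: [0.619, 0.342, 0.619, -0.342]
ft_force: [-0.2, -0.5, 0.1]
width: 0.5
```

Call:
{"name": "apply_moves", "arguments": {
  "series": [
    [[0,0,0,0,-0.005,0,0],[0,0,0,0,-0.01,0,0],[0,0,0,0,-0.015,0,0],[0,0,0,0,-0.02,0,0],[0,0,0,0,-0.025,0,0]]
  ]
}}

```text
time_s: 14.9
ee_pos: [630.4, 115.9, 180.0]
ee_rot: [0.619, 0.342, 0.619, -0.342]
ft_force: [3.2, 2.2, 3.4]
width: 0.5
```

Run:
```python
from over import *
draw('scene','s16.png',1.55,0,crop=(120,300,110,310),k=1.9)
st()
```

```text
t 14.95 world [630.  115.6 180. ] case [ 98.   19.7 157.5] F [2.5 2.4 1.1] w 0.6 j [ 0.18  0.44 -0.59  1.42  0.24  1.36 -1.42]
axes in case (cols x,y,z)
 [[ 0.     1.     0.001]
 [-0.     0.001 -1.   ]
 [-1.     0.     0.   ]]
```

View pics/s16.png

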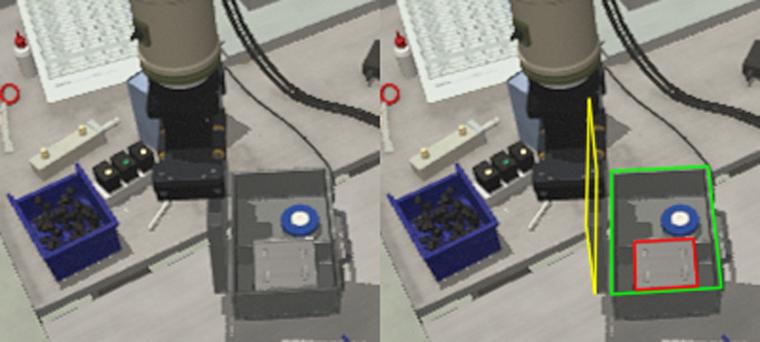

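Call:
{"name": "apply_moves", "arguments": {
  "series": [
    [[0,0,0,0,-0.006,0,0],[0,0,0,0,-0.012,0,0],[0,0,0,0,-0.018,0,0],[0,0,0,0.001,-0.024,0,0],[0,0,0,0.001,-0.03,0,0]]
  ]
}}

```text
time_s: 15.58
ee_pos: [604.6, 99.5, 178.5]
ee_rot: [0.619, 0.342, 0.619, -0.342]
ft_force: [1.0, 1.4, -1.4]
width: 0.4
```

Run:
```python
from over import *
draw('top','t17.png',1.3,0,crop=(145,285,145,295),k=2.6)
st()
```

```text
t 15.625 world [604.1  99.1 178.4] case [ 67.3  19.5 155.9] F [1.5 1.2 0.1] w 0.6 j [ 0.23  0.38 -0.6   1.5   0.21  1.33 -1.4 ]
axes in case (cols x,y,z)
 [[-0.001  1.     0.   ]
 [ 0.     0.    -1.   ]
 [-1.    -0.001 -0.   ]]
```

View pics/t17.png

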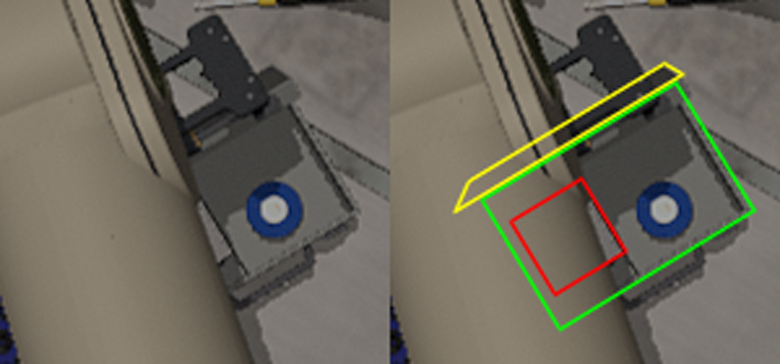

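Call:
{"name": "apply_moves", "arguments": {
  "series": [
    [[0,0,0,0.001,-0.007,0,0],[0,0,0,0.003,-0.014,0,0],[0,0,0,0.005,-0.021,0,0],[0,0,0,0.008,-0.028,0,0],[0,0,0,0.01,-0.035,0,0]]
  ]
}}

```text
time_s: 16.25
ee_pos: [575.0, 80.9, 168.6]
ee_rot: [0.619, 0.342, 0.619, -0.342]
ft_force: [3.1, 1.2, -0.2]
width: 0.5
```

Run:
```python
from g import *
st()
```

```text
t 16.25 world [575.   80.9 168.6] case [ 33.   19.6 146.1] F [ 3.1  1.2 -0.2] w 0.5 j [ 0.28  0.31 -0.6   1.6   0.18  1.29 -1.36]
axes in case (cols x,y,z)
 [[-0.     1.     0.001]
 [-0.     0.001 -1.   ]
 [-1.    -0.     0.   ]]
```

Call:
{"name": "apply_moves", "arguments": {
  "series": [
    [[0,0,0,0.003,-0.006,0,0],[0,0,0,0.006,-0.012,0,0],[0,0,0,0.01,-0.018,0,0],[0,0,0,0.014,-0.023,0,0],[0,0,0,0.019,-0.028,0,0]]
  ]
}}

```text
time_s: 16.88
ee_pos: [551.5, 66.0, 149.6]
ee_rot: [0.619, 0.342, 0.619, -0.342]
ft_force: [-0.3, 0.0, 2.5]
width: 0.2
```

Run:
```python
from over import *
draw('wrist','w18.png',0.7,0)
st()
```

```text
t 16.925 world [550.8  65.6 148.9] case [  4.3  19.5 126.4] F [0.  1.  1.2] w 0.5 j [ 0.32  0.27 -0.6   1.69  0.16  1.23 -1.33]
axes in case (cols x,y,z)
 [[-0.002  1.     0.   ]
 [ 0.     0.    -1.   ]
 [-1.    -0.002 -0.   ]]
```

View pics/w18.png

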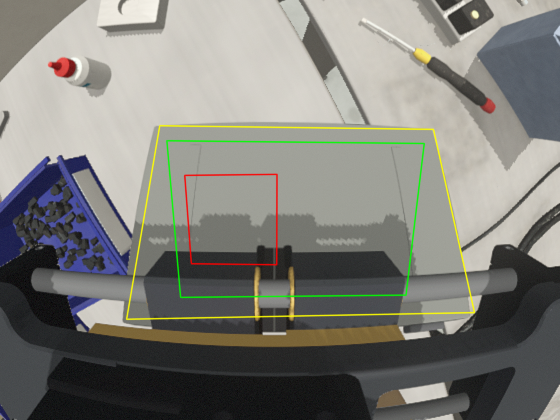

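Call:
{"name": "apply_moves", "arguments": {
  "series": [
    [[0,0,0,0.005,-0.005,0,0],[0,0,0,0.01,-0.009,0,0],[0,0,0,0.015,-0.013,0,0],[0,0,0,0.02,-0.017,0,0],[0,0,0,0.025,-0.021,0,0]]
  ]
}}

```text
time_s: 17.55
ee_pos: [534.0, 55.1, 124.5]
ee_rot: [0.619, 0.342, 0.619, -0.342]
ft_force: [1.3, 1.0, 0.8]
width: 0.6
```

Call:
{"name": "apply_moves", "arguments": {
  "series": [
    [[0,0,0,0.006,-0.003,0,0],[0,0,0,0.012,-0.006,0,0],[0,0,0,0.018,-0.009,0,0],[0,0,0,0.023,-0.011,0,0],[0,0,0,0.028,-0.012,0,0]]
  ]
}}

```text
time_s: 18.18
ee_pos: [523.6, 48.6, 96.5]
ee_rot: [0.619, 0.342, 0.619, -0.342]
ft_force: [-0.6, -0.2, 1.1]
width: 0.8
```

Run:
```python
from over import *
draw('scene','s19.png',0.1,0,crop=(160,300,170,310),k=2.8)
st()
```

```text
t 18.225 world [523.3  48.4  95.8] case [-28.1  19.6  73.3] F [ 0.1  0.3 -0.7] w 0.4 j [ 0.35  0.26 -0.59  1.82  0.16  1.11 -1.31]
axes in case (cols x,y,z)
 [[-0.001  1.     0.001]
 [ 0.     0.001 -1.   ]
 [-1.    -0.001 -0.   ]]
```

View pics/s19.png

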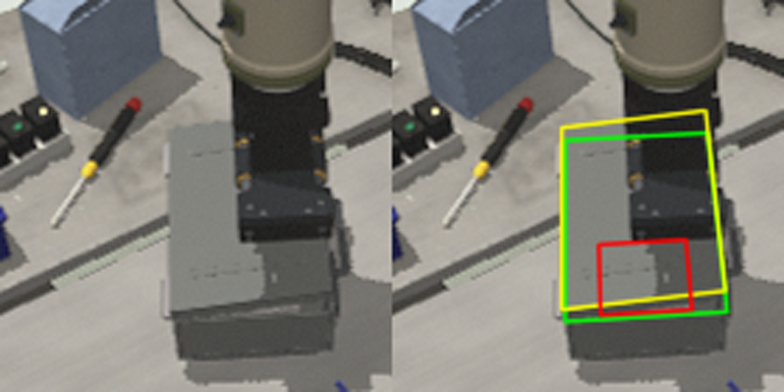

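Down slowly: expected contact-shut at TCP case z ≈ 58.

Call:
{"name": "apply_moves", "arguments": {
  "series": [
    [[0,0,0,0.004,-0.001,0,0],[0,0,0,0.008,-0.002,0,0],[0,0,0,0.011,-0.002,0,0],[0,0,0,0.013,-0.002,0,0],[0,0,0,0.014,-0.002,0,0]]
  ]
}}

```text
time_s: 18.85
ee_pos: [522.2, 47.7, 82.7]
ee_rot: [0.619, 0.342, 0.619, -0.342]
ft_force: [-0.8, -0.7, 0.6]
width: 0.6
```

Call:
{"name": "apply_moves", "arguments": {
  "series": [
    [[0,0,0,0.001,0,0,0],[0,0,0,0.001,0,0,0],[0,0,0,0.002,0,0,0],[0,0,0,0.002,0,0,0],[0,0,0,0.002,0,0,0]]
  ]
}}

```text
time_s: 19.48
ee_pos: [522.3, 47.7, 82.1]
ee_rot: [0.619, 0.342, 0.619, -0.342]
ft_force: [-7.6, -1.0, 15.2]
width: 0.3
```

Run:
```python
from g import *
st()
```

```text
t 19.475 world [522.3  47.7  82.1] case [-29.3  19.5  59.6] F [-7.6 -1.  15.2] w 0.3 j [ 0.35  0.27 -0.59  1.84  0.17  1.08 -1.32]
axes in case (cols x,y,z)
 [[-0.     1.     0.001]
 [-0.001  0.001 -1.   ]
 [-1.    -0.     0.001]]
```

Call:
{"name": "apply_moves", "arguments": {
  "series": [
    [[0,0,0,0.0005,0,0,0],[0,0,0,0.001,0,0,0],[0,0,0,0.001,0,0,0],[0,0,0,0.001,0,0,0],[0,0,0,0.001,0,0,0]]
  ]
}}

```text
time_s: 20.1
ee_pos: [522.4, 47.7, 82.0]
ee_rot: [0.619, 0.342, 0.619, -0.342]
ft_force: [-12.4, -2.0, 24.9]
width: 0.8
```

Call:
{"name": "apply_moves", "arguments": {
  "series": [
    [[0,0,0,-0.01,0,0,0],[0,0,0,-0.06,0,0,0],[0,0,0,-0.12,0,0,0],[0,0,0,-0.18,0,0,0],[0,0,0,-0.23,0,0,0]]
  ]
}}

```text
time_s: 20.72
ee_pos: [522.4, 48.0, 312.6]
ee_rot: [0.62, 0.342, 0.618, -0.341]
ft_force: [0.4, 0.2, -0.1]
width: 0.5
```

Run:
```python
from over import *
draw('scene','s20.png',0.0,0,crop=(160,300,170,310),k=2.8)
draw('wrist','w20.png',0.0,0)
st()
```

```text
t 20.825 world [524.3  48.5 315.6] case [-27.2  19.1 293.1] F [ 0.   0.7 -0.5] w 0.6 j [ 0.38  0.11 -0.61  1.5   0.06  1.54 -1.24]
axes in case (cols x,y,z)
 [[ 0.008  1.     0.001]
 [-0.004  0.001 -1.   ]
 [-1.     0.008  0.004]]
```

View pics/s20.png

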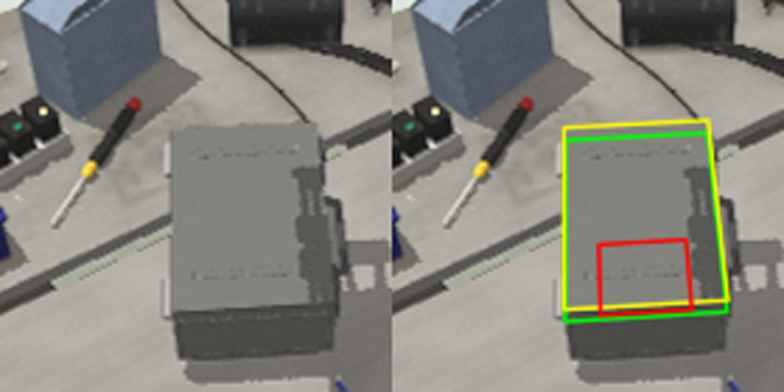

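View pics/w20.png

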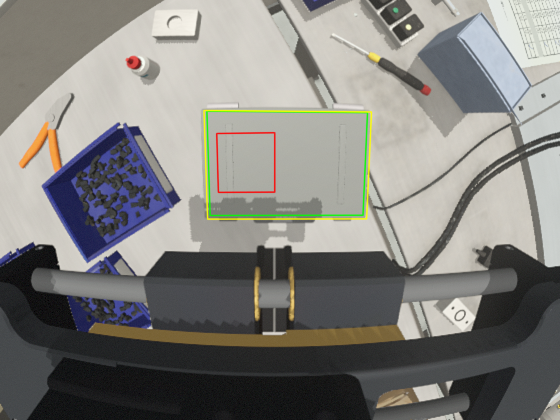

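Run:
```python
from cell import ticket
from over import *
st();print(ticket.job_done())
```

```text
t 20.825 world [524.3  48.5 315.6] case [-27.2  19.1 293.1] F [ 0.   0.7 -0.5] w 0.6 j [ 0.38  0.11 -0.61  1.5   0.06  1.54 -1.24]
axes in case (cols x,y,z)
 [[ 0.008  1.     0.001]
 [-0.004  0.001 -1.   ]
 [-1.     0.008  0.004]]
the job is handed in; nothing more can be done
None
```

The flap was pushed flat first, then the cover was swung over and pressed shut. I handed the job in at about 21 s, with the arm raised clear and the wrist force near zero.

- **Flap:** my first push rode on top of the flap's edge instead of its outer face, at about 26 N in all. With the gripper closed, the fingertips end about 19 mm short of the reported TCP. I backed off, corrected the height and folded the flap down at under 3 N. It met a firm stop at about 23 N, and the picture showed it flat.
- **Cover:** pushing it over took about 5 N or less. I then pressed it against a firm stop at about 28 N. The model drawn with the cover shut matched both the scene and wrist pictures within a few pixels. The stop came about 2 mm higher than my first estimate, which took the flap's upper face as 51.5 mm above the case's underside. With 50 mm (10 mm below the rim, as the task states) it agrees within 0.5 mm.
- **Other things:** nothing was picked up. The vial, the nest blank and the seal block look undisturbed in the last wrist picture. I did not separately check the adapter. The connectors and tin were last seen in place before the cover closed over them.

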